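Test a peach for ripeness at the breakfast bar and put it where it belongs

ROBOT

A 6-joint arm with a two-finger parallel gripper is mounted at the origin on the work surface. World frame = base frame: x ahead of the robot, y to its left, z up, the work surface at z = 0. Lengths are in m, angles in rad, forces in N, time in s.
With the tool pointing down it reaches from about 0.25 to 0.85 m from the base axis. Payload 12.5 kg.
Tool frame: the origin (TCP) lies on the mounting face of the last link; the fingertips stand 186 mm ahead of it and the grasp point (between the pads) lies bot.grip_point_offset ahead of it (bot.grip_point_offset is the distance from the TCP to the grasp point, in m); z points along the fingers, y is the line along which they close (so a half turn about z gives the same grasp; the last joint's range is limited). The gripper opens to 93 mm and grips with 3 to 60 N. Pads are 15 mm wide; open, the fingers measure 128 mm over their backs; the gripper's body (75 mm by 188 mm) begins 65 mm behind the grasp point.
Start: joints at [1.089, 0.351, 1.652, -0, 1.139, -0.085], TCP at [0.213, 0.507, 0.405] pointing down, gripper open.
Joint ranges: [-2.75, 2.75], [-0.79, 2.1], [0.01, 2.65], [-1.57, 4.71], [0.07, 3.14], [-2.87, 2.87]. Speed limits (rad/s): [2.22, 2.22, 2.79, 3.14, 3.14, 3.14].

INTERFACE

Orientations are given as a rotation vector (axis times angle).
In Python, from cell import bot gives the robot as it stands.
- The arm moves only by the tool step_arm, never from a script. Its argument "rows" is a list of rows, each a list of 6 numbers: the shift along the tool's x, y, z each as a share of 0.3 m, from -1 to 1, then the turn, a rotation vector about the tool's x, y, z each as a share of pi/2 rad, from -1 to 1. A call has 1 to 8 rows; each row is the pose to reach, as a shift and turn from the pose commanded when the call began, along the tool's axes at that moment; what a row does not reach only later rows make up. A row lasts 1/8 s, in which the tool goes at most 62.5 mm and 10.7 degrees, less where a joint would pass 70% of its speed; a pose out of reach is approached as far as the arm can. A call with a number of a shift or a turn outside -1 to 1 is refused whole. A call with a gripper value outside its range is refused whole. "fingers" is the opening, from 0 (shut) to 1 (fully open), set as the call begins (left out, the last holds). The fingers move at their own pace and stop on an object; "grip_force" is the grip in N (left out, the last holds). Time passes only in rows, so rows that repeat a pose let the fingers close. It gives the time, the measured TCP pose, the force, the opening and the grip force at its end, in the units of the state.
- bot.observe(): the state, without advancing time (a new reading comes with each control period).
- bot.read_camera(name): name is "scene" or "top" or "wrist"; returns a dict with "img" (384x512x3 uint8, blue, green, red), "depth" (384x512 float32, m along the optical axis (not along the pixel's ray), 0 where there is no reading), "vertical_fov" (degrees; the focal length in pixels is half the picture's height over the tangent of half this angle, whatever the lens; pixels are square), "cx", "cy" (the principal point, pixels), "R" (3x3) and "t" (3): a world point X has camera coordinates R X + t; the wrist camera has in their place "mount" (4x4, takes a point from camera to tool coordinates, whose origin is the TCP and whose axes are the flange's). Camera axes: x right, y down, z forward; pixel columns grow to the right and rows downward; lengths in m; the calibration is good to about 2 mm. A picture is of the moment at which its call begins: read the wrist's pose just before it.
- bot.finish_job(): hands the job in; it is judged then, once.
Trained networks look in a picture, given as the dict that the camera call returned (one of the last four; its "shot" number tells which), for a name from the list of things; names that differ only in an ending like _2 or _b are one class to them, and where a whole thing is asked for, a point or a joint stands for the part that bears it (a point fixed in the world has none). Each returns a list of dicts, best first, with "confidence" (0 to 1); they miss things now and then, are a little off and sometimes report something else, mostly with a low value. They report only what shows in the picture. A call takes as long as a camera call. They do not tell look-alikes from the thing itself.
- bot.recognise(picture, query): "rect" ([centre column, centre row, width, height] in pixels, round what is visible of it).
The state is a dict: "t": time; "joint_pos": joint angles; "qd": joint speeds; "tau": joint torques, N m; "position": TCP position; "tool_rot": TCP orientation; "wrist_force": force on the tool from outside, world axes, zero at the start; "torque": the same for the moment, N m; "opening": finger opening in m; "finger_force": force on a finger pad.
Only numpy, scipy, OpenCV 4.12 (cv2) and the standard library are available. Lean on these libraries where they do the work, as an engineer would, in place of code of your own. Each camera call takes 0.05 s, during which the arm holds its last target. There are 200 camera calls.

TASK

Take the peach from its round board and, holding it upright by its sides, press its base gently down onto the pin of the firmness tester until it sits fully home on the round plate; hold it there a second. If the dial's hand then stands past the long middle mark the peach is still firm: set it down in the slatted crate; if the hand stops short of that mark it is ripe: set it down in the white bowl. Do not bruise or drop the peach, do not touch the tester with the gripper, and leave the other things where they are.

Things in the scene. Friction and masses are not known exactly. Their poses are not given: they have to be found in the camera images.
- peach_centre (a point): Centre of the peach, half-way up: 30 mm above its flat base. The peach is round, 64 mm across at its widest (about half-way up), 60 mm high, base 34 mm across, a short stem and small leaf on top; 0.1 to 0.35 kg. It starts upright on the board; z is its upright axis. How easily its flesh over the base gives way to the pin differs each time and cannot be seen.
- peach_base (a point): Centre of the peach's flat base (its underside), 30 mm below peach_centre.
- tester_top (a point): Point on the axis of the tester's round pressing plate, 85 mm above the counter. The plate (steel, 48 mm across) sits on a screw collar: its face stands anywhere from 0 to 6 mm below this point, differently each time, not in the state. A steel pin, 8 mm across, stands 10 mm up out of its centre. Tester's axes, z up; the dial lies flat on the case, centred 95 mm from here along -x.
- tester_pin (a joint): How far the sprung pin has been pushed down into the tester, m: 0 = standing 10 mm proud, 0.010 = level with the plate. Its spring pushes back with 2 N at 0, rising to 6 N at 0.010, and lifts it again when let go. A soft peach lets the pin sink in and hardly moves it; a firm one pushes it right down.
- tester_hand (a joint): Angle of the black dial hand (31 mm long), rad: driven by the pin clockwise (from above), 0.25 rad per mm of pin travel; it stays at the highest reading. 0 = start; 1.25 = on the long middle mark, along the tester's -x axis; 2.5 = last mark (pin level with the plate; a little over when pressed). Above 1.25 is firm, below is ripe. It reads true only after the peach was pressed fully home.
- tester: The whole tester, fixed: aluminium case 172 by 84 mm, 60 mm high; origin on the counter under the plate's centre. The peach is fully home when its base lies on the plate under a total push of 10 to 15 N. The push is under 7 N while only the pin is met, then rises about 12 N per mm once the base meets the plate (it has a stiff rubber cushion); more than 22 N bruises the peach.
- peach: The peach; origin at the centre of its flat base.
- board: Round wooden board, 124 mm across, 12 mm thick, fixed; origin at the centre of its underside. The peach starts on it.
- bowl: White round serving bowl, 190 mm across the rim, 50 mm high, fixed; origin at the centre of its underside, inner floor about 5 mm above it. For a ripe peach.
- crate: Wooden slatted crate, open on top, 150 mm (its x) by 190 mm (its y), 65 mm high, walls 6 mm, inner floor 6 mm above the counter, fixed; origin at the centre of its underside. For a firm peach.
- mug: White coffee mug, 80 mm across, 95 mm high, bystander; origin at the centre of its underside.
- jam_jar: Glass jam jar with a lid, 66 mm across, 85 mm high, bystander; origin at the centre of its underside.
- pepper_mill: Wooden pepper mill, 52 mm across, 135 mm high, bystander; origin at the centre of its underside.
Mind the look-alikes: they are no part of the job. What is shaped like the bowl but blue or red is not meant.

How it is judged:
By the outcome, as a careful person would: the job done as asked, in the order asked, and still so for the second after the job is handed in, with the robot touching nothing.
It also fails if it takes over 43 s, if anything falls off the work surface, if the arm or the gripper's body presses on something with over 40 N, if the wrist force passes 120 N, or if a joint passes its speed limit or range.

## Working session

There is one attempt and no reset: what is moved stays moved. The work goes in short steps, Python scripts to look and compute and a tool call to move; the robot and the scene stay as the last step left them, time stands still between calls to the robot, and variables do not carry over. Pictures are saved under pics/ and viewed, at most 10 in all, crops included, and the job is handed in when it is done.

Besides the shell and the picture viewer there is one more tool, called after "Emit:" as a command line: name --pt "numbers of a row" for each row, then --argument value for the rest. step_arm: Moves the arm, as the interface text tells. Its arguments: {"type":"object","properties":{"rows":{"type":"array"},"fingers":{"type":"number"},"grip_force":{"type":"number"}},"required":["rows"]}

```bash
mkdir -p pics; ls
cat > h.py <<'E'
import numpy as np, cv2
from cell import bot
from scipy.spatial.transform import Rotation as Ro
def cam(n):
    s=bot.observe(); p=bot.read_camera(n)
    f=p["img"].shape[0]/2/np.tan(np.radians(p["vertical_fov"])/2)
    if n=="wrist":
        T=np.eye(4);T[:3,:3]=Ro.from_rotvec(s["tool_rot"]).as_matrix();T[:3,3]=s["position"]
        M=T@np.array(p["mount"])
    else:
        M=np.eye(4);M[:3,:3]=np.array(p["R"]).T;M[:3,3]=-M[:3,:3]@np.array(p["t"])
    v,u=np.mgrid[:384,:512]; d=p["depth"]
    P=np.stack([(u-p["cx"])/f*d,(v-p["cy"])/f*d,d],-1)@M[:3,:3].T+M[:3,3]
    P[d==0]=np.nan
    p["P"]=P;p["M"]=M;p["f"]=f
    return p
E
python3 - <<'E'
from h import *
s=bot.observe();print(bot.grip_point_offset,s)
ims=[]
for n in ["scene","top"]:
    p=cam(n)
    for q in ["peach","tester","board","bowl","crate","mug","jam_jar","pepper_mill"]:
        for r in bot.recognise(p,q)[:3]:
            c=r["rect"];u,v=int(c[0]),int(c[1])
            print(n,q,round(r["confidence"],2),np.round(c),np.round(p["P"][min(v,383),min(u,511)],3))
    cv2.imwrite(f"pics/{n}.png",p["img"])
    np.savez(f"{n}.npz",P=p["P"],img=p["img"])
E
```

```text
pics
0.1673 {'t': 0.0, 'joint_pos': array([ 1.08938634e+00,  3.51211503e-01,  1.65244594e+00,  1.71458589e-05,
        1.13908107e+00, -8.46102264e-02]), 'qd': array([0.00058855, 0.0008112 , 0.001285  , 0.00022772, 0.00047086,
       0.00086664]), 'tau': array([-2.49942634e-03, -4.97314274e+01, -2.85253018e+01,  6.98639592e-02,
        2.57056364e-02, -1.17613340e-04]), 'position': array([0.21247422, 0.50715239, 0.40420655]), 'tool_rot': array([-6.19155551e-01, -3.07963367e+00,  1.72129578e-03]), 'wrist_force': array([-0.07124328, -0.01184218,  0.65810906]), 'torque': array([-0.01053631, -0.00943712, -0.0260669 ]), 'finger_force': 0.0, 'opening': 0.0931352925716647}
scene peach 0.7 [285. 177.  17.  18.] [0.531 0.236 0.067]
scene tester 0.63 [224. 206.  54.  53.] [ 0.485 -0.022  0.059]
scene board 0.7 [284. 188.  33.  18.] [0.518 0.243 0.008]
scene board 0.28 [283. 178.  20.  20.] [0.525 0.232 0.061]
scene bowl 0.82 [336. 156.  45.  34.] [0.533 0.539 0.01 ]
scene bowl 0.75 [237. 163.  49.  29.] [0.278 0.222 0.005]
scene bowl 0.72 [152. 257.  83.  74.] [ 0.462 -0.3    0.006]
scene crat
[... 301 characters left out ...]
 tester 0.77 [279. 215.  54.  27.] [0.454 0.005 0.056]
top board 0.57 [211. 203.  36.  33.] [0.496 0.243 0.066]
top board 0.56 [366. 210.  65.  52.] [ 0.473 -0.313  0.007]
top board 0.26 [193. 143.  28.  31.] [0.726 0.314 0.005]
top bowl 0.91 [223. 259.  56.  57.] [0.3   0.2   0.012]
top bowl 0.88 [136. 185.  52.  57.] [0.57  0.522 0.001]
top bowl 0.72 [270. 150.  56.  49.] [0.702 0.033 0.005]
top crate 0.8 [366. 209.  64.  57.] [ 0.477 -0.314  0.003]
top mug 0.6 [192. 144.  22.  30.] [0.726 0.317 0.005]
top jam_jar 0.85 [355. 139.  21.  23.] [ 0.721 -0.267  0.084]
top pepper_mill 0.69 [378. 254.  20.  16.] [ 0.31  -0.321  0.122]
top pepper_mill 0.32 [209. 200.  22.  19.] [0.505 0.248 0.08 ]
```

Run:
```python
from h import *
a=np.load("scene.npz")["img"];b=np.load("top.npz")["img"]
a=cv2.resize(a[130:350,60:380],(800,550),interpolation=cv2.INTER_CUBIC)
b2=cv2.resize(b[120:300,100:420],(800,450),interpolation=cv2.INTER_CUBIC)
cv2.imwrite("pics/a.png",a);cv2.imwrite("pics/b.png",b2)
```

```text
(no output)
```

View pics/a.png

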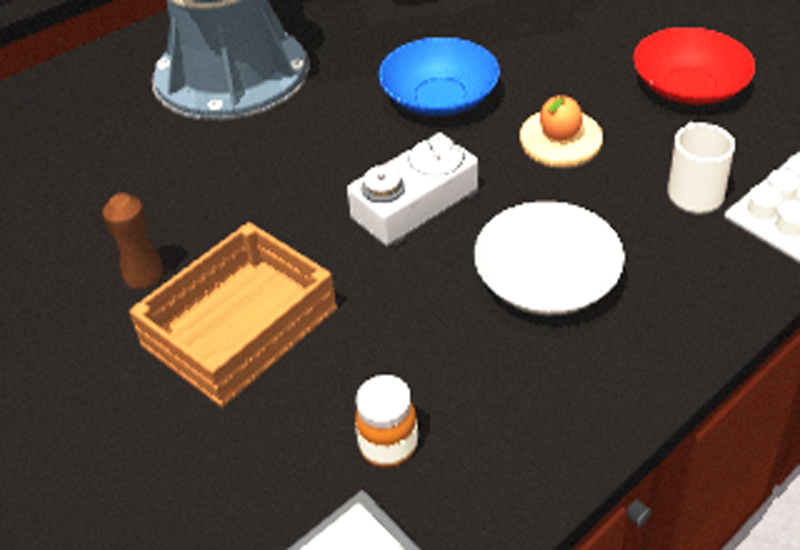

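View pics/b.png

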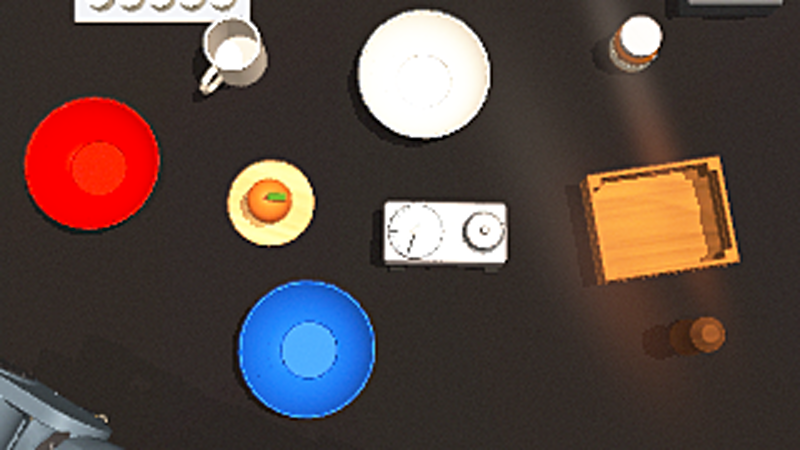

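Both views show the peach on its board left of the tester. The plate is at the tester's right end (top px ≈ 294,212), the dial at its left (266,212) and the white bowl at (270,150). The crate is to the right at (366,209).

```bash
cat >> h.py <<'E'
def plan(xyz,yaw=None):
    """rows numbers to bring grasp point to xyz with tool y axis at world yaw (mod pi), tool down"""
    s=bot.observe();R=Ro.from_rotvec(s["tool_rot"]).as_matrix()
    g=s["position"]+R[:,2]*bot.grip_point_offset
    if yaw is None: yaw=np.arctan2(R[1,1],R[0,1])
    cur=np.arctan2(R[1,1],R[0,1]); yaw=cur+(yaw-cur+np.pi/2)%np.pi-np.pi/2
    y=np.array([np.cos(yaw),np.sin(yaw),0]);z=np.array([0,0,-1.]);Rt=np.stack([np.cross(y,z),y,z],1)
    tcp=np.array(xyz)-z*bot.grip_point_offset
    print("grasp now",g.round(4),"yaw",round(cur,3),"->",round(yaw,3),"j6",s["joint_pos"][5].round(2),"t",s["t"])
    print("row",(R.T@(tcp-s["position"])/.3).round(4),(Ro.from_matrix(R.T@Rt).as_rotvec()/(np.pi/2)).round(4))
E
python3 - <<'E'
from h import *
d=np.load("top.npz");P=d["P"];img=d["img"]
def st(n,m): print(n,np.nanmedian(P[m],0).round(4),m.sum())
hsv=cv2.cvtColor(img,cv2.COLOR_BGR2HSV)
v,u=np.mgrid[:384,:512]
z=P[...,2]
near=lambda c,r:(np.hypot(u-c,v-r))
m=(near(208,200)<9)&(z>.03);st("peach",m);q=P[m];print(q.min(0),q.max(0))
m=(near(293.6,212)<12)&(z>.07);q=P[m];st("plate",m);print(q.min(0),q.max(0))
m=(np.abs(u-279)<35)&(np.abs(v-213)<25)&(z>.045)&(z<.075);q=P[m][:,:2].astype(np.float32);st("case",m);print(cv2.minAreaRect(q))
m=(near(270,150)<32)&(z>.04);print("bowl",cv2.minEnclosingCircle(P[m][:,:2].astype(np.float32)))
m=(near(366,209)<48)&(z>.055)&(z<.08)&(u<400);print("crate",cv2.minAreaRect(P[m][:,:2].astype(np.float32)))
plan([.515,.25,.235],0)
plan([.515,.25,.235])
E
```

```text
peach [0.5031 0.2503 0.0658] 236
[0.47585833 0.22312165 0.03222668] [0.53334038 0.27898566 0.08249709]
plate [ 0.4573 -0.046   0.0805] 158
[ 0.4306718 -0.0744905  0.0704404] [ 0.48313043 -0.01864418  0.09284322]
case [0.4569 0.0155 0.0605] 1027
((0.4589236080646515, 0.004406914114952087), (0.17006194591522217, 0.08491405844688416), 89.37614440917969)
bowl ((0.6905795335769653, 0.03260888159275055), 0.09504739940166473)
crate ((0.42832493782043457, -0.3060399293899536), (0.24801737070083618, 0.19292348623275757), 8.136757850646973)
grasp now [0.2125 0.5073 0.2374] yaw 1.174 -> 0.0 j6 -0.08 t 0.9
row [-1.2613 -0.4013  0.0081] [-0.      0.      0.7474]
grasp now [0.2125 0.5073 0.2374] yaw 1.174 -> 1.174 j6 -0.08 t 0.9
row [-1.2613 -0.4013  0.0081] [-0.  0.  0.]
```

Emit:
step_arm --pt "-1 -0.334 0 0 0 -0.253" --pt "-1 -0.334 0 0 0 -0.253" --pt "-1 -0.334 0 0 0 -0.253" --pt "-1 -0.334 0 0 0 -0.253" --pt "-1 -0.334 0 0 0 -0.253" --pt "-1 -0.334 0 0 0 -0.253" --fingers 1 --grip_force 20

```text
t: 1.65
position: [0.4525, 0.2967, 0.4047]
tool_rot: [0.004, 3.141, -0.0]
wrist_force: [-0.6, 0.3, 0.1]
opening: 0.0934
finger_force: 0.0
```

Run:
```python
from h import *
p=cam("wrist");P=p["P"];cv2.imwrite("pics/w1.png",p["img"])
print(bot.recognise(p,"peach")[:2],p["M"].round(3))
np.savez("w1.npz",P=P,img=p["img"])
plan([.505,.251,.2],1.571)
```

```text
[{'rect': [219.2, 224.1, 60.3, 61.4], 'confidence': 0.69}] [[ 0.003  0.966  0.258  0.381]
 [ 1.    -0.002 -0.002  0.296]
 [-0.001  0.258 -0.966  0.386]
 [ 0.     0.     0.     1.   ]]
grasp now [0.4512 0.2981 0.2373] yaw 1.569 -> 1.571 j6 -1.07 t 1.75
row [-0.1795 -0.1569  0.1244] [-0.     -0.0001 -0.0011]
```

View pics/w1.png

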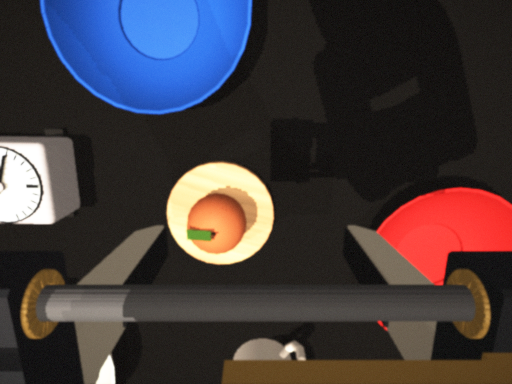

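The wrist view shows the peach at (217,224) on its board, between open fingers and clear of everything else. The tester's dial is at the left edge.

Run:
```python
from h import *
from scipy.optimize import least_squares
d=np.load("w1.npz");P=d["P"];img=d["img"]
hsv=cv2.cvtColor(img,cv2.COLOR_BGR2HSV)
v,u=np.mgrid[:384,:512]
m=(np.hypot(u-217,v-223)<28)&(hsv[...,0]<14)&(hsv[...,1]>140)&(P[...,2]>.03)
q=P[m];print(len(q),q.min(0),q.max(0))
r=least_squares(lambda c:np.linalg.norm((q-c)/[1,1,.94],axis=1)-.032,[.505,.25,.042],loss="soft_l1",f_scale=.002);print(r.x,abs(r.fun).mean())
c=r.x; plan([c[0],c[1],.047],1.571)
```

```text
1639 [0.47493299 0.22926489 0.04337129] [0.52706008 0.28413152 0.08264354]
[0.50696021 0.25427838 0.04565958] 0.000565628729975809
grasp now [0.4512 0.2981 0.2373] yaw 1.569 -> 1.571 j6 -1.07 t 1.75
row [-0.1861 -0.1459  0.6344] [-0.     -0.0001 -0.0011]
```

Emit:
step_arm --pt "-0.186 -0.146 0.2 0 0 0" --pt "-0.186 -0.146 0.35 0 0 0" --pt "-0.186 -0.146 0.5 0 0 0" --pt "-0.186 -0.146 0.6 0 0 0" --pt "-0.186 -0.146 0.632 0 0 0" --pt "-0.186 -0.146 0.632 0 0 0"

```text
t: 2.5
position: [0.506, 0.2561, 0.2156]
tool_rot: [-0.003, 3.142, 0.0]
wrist_force: [-0.5, -0.3, 1.1]
opening: 0.0928
finger_force: 0.0
```

Emit:
step_arm --pt "0 0 0 0 0 0" --pt "0 0 0 0 0 0" --pt "0 0 0 0 0 0" --pt "0 0 0 0 0 0" --pt "0 0 0 0 0 0" --fingers 0.62 --grip_force 20

```text
t: 3.12
position: [0.5065, 0.2551, 0.2156]
tool_rot: [-0.001, 3.141, 0.0]
wrist_force: [-1.3, -0.5, 5.8]
opening: 0.0631
finger_force: 20.0
```

Emit:
step_arm --pt "0 0 -0.04 0 0 0" --pt "0 0 -0.12 0 0 0" --pt "0 0 -0.25 0 0 0" --pt "0 0 -0.4 0 0 0" --pt "0 0 -0.5 0 0 0" --pt "0 0 -0.5 0 0 0" --fingers 0.5 --grip_force 20

```text
t: 3.88
position: [0.5065, 0.2552, 0.3674]
tool_rot: [-0.001, 3.138, 0.002]
wrist_force: [-0.3, 0.1, -2.7]
opening: 0.0625
finger_force: 20.0
```

Run:
```python
from h import *
s=bot.observe();print(s["wrist_force"],s["opening"],s["finger_force"])
plan([.41,-.046,.20],1.571)
```

```text
[-0.34563918  0.07471044 -2.6934419 ] 0.06254785781809863 19.999748412519693
grasp now [0.5071 0.2555 0.2001] yaw 1.571 -> 1.571 j6 -1.19 t 3.875
row [ 0.3222 -1.0038 -0.0025] [0.001  0.0025 0.0003]
```

Emit:
step_arm --pt "0 -0.15 0 0 0 0" --pt "0 -0.32 0 0 0 0" --pt "0 -0.5 0 0 0 0" --pt "0 -0.68 0 0 0 0" --pt "0 -0.85 0 0 0 0" --pt "0 -0.97 0 0 0 0" --pt "0 -1 0 0 0 0" --pt "0 -1 0 0 0 0"

```text
t: 4.88
position: [0.5063, -0.0447, 0.3643]
tool_rot: [-0.0, -3.14, -0.001]
wrist_force: [1.1, -0.5, -2.6]
opening: 0.0628
finger_force: 20.0
```

Run:
```python
from h import *
p=cam("wrist");P=p["P"];cv2.imwrite("pics/w2.png",p["img"])
np.savez("w2.npz",P=P,img=p["img"],M=p["M"],f=p["f"],c=[p["cx"],p["cy"]])
s=bot.observe();print(s["position"],s["wrist_force"],s["opening"])
```

```text
[ 0.50639015 -0.04417294  0.36449274] [-0.82751788  0.33553895 -0.50822987] 0.06306205061308946
```

View pics/w2.png

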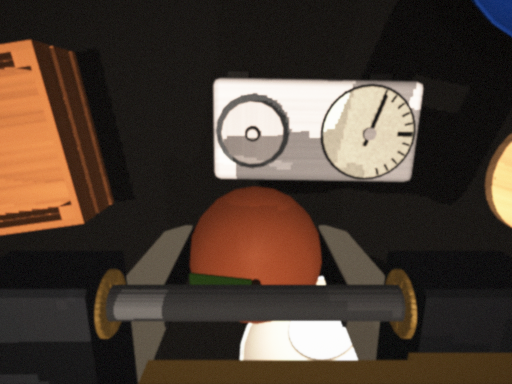

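The wrist view shows the plate centred near (252,131) with the pin at (253,134), and the dial centre at (369,132). The hand is at its start at (387,93) and the long mark is at (405,134). The peach is held straight.

Run:
```python
from h import *
d=np.load("w2.npz");P=d["P"];v,u=np.mgrid[:384,:512];z=P[...,2]
rr=np.hypot(u-252,v-131)
m=(rr<45)&(z>.07)&(v<185);q=P[m];print(m.sum(),q.min(0),q.max(0),np.median(q,0))
print("plate",cv2.minEnclosingCircle(q[:,:2].astype(np.float32)))
a=(rr>12)&(rr<30);print("face z",np.percentile(z[a],[5,25,50,75,95]))
b=np.hypot(u-253,v-133)<5;print("pin",np.nanmedian(P[b],0),np.nanmax(z[b]))
M=d["M"];f=float(d["f"]);c=d["c"]
def ray(px,z0):
    w=M[:3,:3]@np.array([(px[0]-c[0])/f,(px[1]-c[1])/f,1]);return M[:3,3]+w*(z0-M[2,3])/w[2]
print(ray((252.5,131),.082),ray((253,133.5),.092),ray((369,132),.061))
a=(z>.055)&(z<.066)&(v<190)&(u>205)&(u<430);print(cv2.minAreaRect(P[a][:,:2].astype(np.float32)))
# peach as held
a=(np.hypot(u-256,v-235)<40)&(v<265);q=P[a];print("peach",np.nanmedian(q,0),np.nanmin(q,0),np.nanmax(q,0))
from scipy.optimize import least_squares
q=q[np.isfinite(q).all(1)&(q[:,2]>.15)]
r=least_squares(lambda c:np.linalg.norm((q-c)/[1,1,.94],axis=1)-.032,[.506,-.045,.195],loss="soft_l1",f_scale=.002);print(r.x,abs(r.fun).mean())
plan([.457,-.046,.14],1.571)
```

```text
3008 [ 0.43428219 -0.07099094  0.07994677] [ 0.48082453 -0.0238836   0.09425602] [ 0.45657558 -0.04774063  0.08262739]
plate ((0.4577261209487915, -0.047590818256139755), 0.023962805047631264)
face z [nan nan nan nan nan]
pin [ 0.45642961 -0.04700676  0.09238035] 0.09424249414904379
[ 0.45581039 -0.047461    0.082     ] [ 0.45683311 -0.04701134  0.092     ] [0.45832346 0.0490241  0.061     ]
((0.4585585594177246, 0.004886604845523834), (0.1708017885684967, 0.0839439257979393), 88.9868392944336)
peach [ 0.48597675 -0.04500233  0.21614171] [ 0.47488917 -0.06146635  0.19777849] [ 0.49770913 -0.02847687  0.22396227]
[ 0.50610933 -0.04520446  0.19421215] 0.000506644022405462
grasp now [ 0.5062 -0.0441  0.1972] yaw 1.572 -> 1.571 j6 -1.75 t 4.925
row [ 0.1644 -0.006   0.1908] [ 0.0003 -0.0007  0.0004]
```

Emit:
step_arm --pt "0.08 -0.003 0 0 0 0" --pt "0.163 -0.007 0.05 0 0 0" --pt "0.163 -0.007 0.11 0 0 0" --pt "0.163 -0.007 0.16 0 0 0" --pt "0.163 -0.007 0.18 0 0 0" --pt "0.163 -0.007 0.18 0 0 0" --pt "0.163 -0.007 0.18 0 0 0" --pt "0.163 -0.007 0.18 0 0 0"

```text
t: 5.92
position: [0.4578, -0.047, 0.3115]
tool_rot: [-0.001, 3.141, -0.0]
wrist_force: [0.1, 0.0, -1.5]
opening: 0.0633
finger_force: 20.0
```

Run:
```python
from h import *
for i in range(3):
    p=bot.read_camera("top") if i else None
    s=bot.observe();print(s["t"],s["position"].round(4),s["wrist_force"].round(2),s["opening"])
plan([.457,-.046,.14],1.571)
```

```text
5.925 [ 0.4578 -0.047   0.3115] [ 0.11  0.   -1.49] 0.063340705584423
5.975 [ 0.4577 -0.047   0.3115] [-0.54  0.69 -1.11] 0.06296135182085766
6.025 [ 0.4577 -0.047   0.3114] [ 0.1   0.55 -2.23] 0.06326997744849999
grasp now [ 0.4578 -0.047   0.1441] yaw 1.571 -> 1.571 j6 -1.77 t 6.025
row [0.0022 0.0034 0.0137] [-0.0001  0.0004  0.0002]
```

Emit:
step_arm --pt "0 0 0.012 0 0 0" --pt "0 0 0.024 0 0 0" --pt "0 0 0.036 0 0 0" --pt "0 0 0.047 0 0 0" --pt "0 0 0.047 0 0 0" --pt "0 0 0.047 0 0 0"

```text
t: 6.78
position: [0.4576, -0.047, 0.2971]
tool_rot: [-0.001, 3.142, -0.0]
wrist_force: [0.2, -0.7, -2.4]
opening: 0.0629
finger_force: 20.0
```

Emit:
step_arm --pt "0 0 0.007 0 0 0" --pt "0 0 0.014 0 0 0" --pt "0 0 0.02 0 0 0" --pt "0 0 0.02 0 0 0"

```text
t: 7.28
position: [0.4577, -0.047, 0.291]
tool_rot: [-0.001, 3.141, -0.0]
wrist_force: [-0.9, -0.1, 0.7]
opening: 0.0627
finger_force: 20.0
```

Emit:
step_arm --pt "0 0 0.006 0 0 0" --pt "0 0 0.012 0 0 0" --pt "0 0 0.012 0 0 0"

```text
t: 7.65
position: [0.4576, -0.047, 0.2873]
tool_rot: [0.001, -3.141, 0.0]
wrist_force: [-0.2, 0.1, 0.7]
opening: 0.063
finger_force: 20.0
```

Emit:
step_arm --pt "0 0 0.003 0 0 0" --pt "0 0 0.006 0 0 0" --pt "0 0 0.006 0 0 0"

```text
t: 8.02
position: [0.4576, -0.047, 0.2856]
tool_rot: [-0.001, 3.142, -0.0]
wrist_force: [0.6, -0.5, 0.9]
opening: 0.063
finger_force: 20.0
```

Emit:
step_arm --pt "0 0 0.002 0 0 0" --pt "0 0 0.003 0 0 0" --pt "0 0 0.003 0 0 0"

```text
t: 8.4
position: [0.4577, -0.047, 0.2848]
tool_rot: [-0.001, 3.141, -0.0]
wrist_force: [-0.1, 0.3, 2.5]
opening: 0.0627
finger_force: 20.0
```

Emit:
step_arm --pt "0 0 0.002 0 0 0" --pt "0 0 0.002 0 0 0" --pt "0 0 0.002 0 0 0"

```text
t: 8.78
position: [0.4577, -0.047, 0.2844]
tool_rot: [-0.001, 3.141, -0.0]
wrist_force: [-0.2, -0.2, 4.9]
opening: 0.0631
finger_force: 20.0
```

Run:
```python
from h import *
for i in range(3):
    s=bot.observe();print(s["t"],s["position"].round(4),s["wrist_force"].round(2)); bot.read_camera("top")
```

```text
8.775 [ 0.4577 -0.047   0.2844] [-0.23 -0.19  4.89]
8.825 [ 0.4577 -0.047   0.2844] [-0.69  0.16  6.4 ]
8.875 [ 0.4577 -0.047   0.2844] [-0.24 -0.41  5.73]
```

Emit:
step_arm --pt "0 0 0.0013 0 0 0" --pt "0 0 0.0013 0 0 0"

```text
t: 9.18
position: [0.4577, -0.047, 0.2842]
tool_rot: [-0.001, 3.141, -0.0]
wrist_force: [-2.2, 0.4, 8.8]
opening: 0.0632
finger_force: 20.0
```

Run:
```python
from h import *
for i in range(4):
    s=bot.observe();print(s["t"],s["position"].round(4),s["wrist_force"].round(2)); bot.read_camera("top")
```

```text
9.175 [ 0.4577 -0.047   0.2842] [-2.21  0.35  8.75]
9.225 [ 0.4577 -0.047   0.2842] [-1.34  0.78  8.86]
9.275 [ 0.4577 -0.047   0.2842] [-1.34  0.06  8.3 ]
9.325 [ 0.4577 -0.047   0.2842] [-0.99  0.78  8.79]
```

Emit:
step_arm --pt "0 0 0.0008 0 0 0" --pt "0 0 0.0008 0 0 0" --pt "0 0 0.0008 0 0 0"

```text
t: 9.75
position: [0.4577, -0.047, 0.284]
tool_rot: [-0.001, 3.141, -0.0]
wrist_force: [-2.1, -0.0, 10.1]
opening: 0.0629
finger_force: 20.0
```

Emit:
step_arm --pt "0 0 0 0 0 0" --pt "0 0 0 0 0 0" --pt "0 0 0 0 0 0" --pt "0 0 0 0 0 0" --pt "0 0 0 0 0 0" --pt "0 0 0 0 0 0" --pt "0 0 0 0 0 0" --pt "0 0 0 0 0 0"

```text
t: 10.75
position: [0.4577, -0.047, 0.284]
tool_rot: [-0.001, 3.141, -0.0]
wrist_force: [-1.7, 1.2, 9.7]
opening: 0.0632
finger_force: 20.0
```

Run:
```python
from h import *
for i in range(4):
    s=bot.observe();print(s["t"],s["position"].round(4),s["wrist_force"].round(2)); bot.read_camera("top")
```

```text
10.75 [ 0.4577 -0.047   0.284 ] [-1.68  1.16  9.67]
10.8 [ 0.4577 -0.047   0.284 ] [-2.15  0.75 11.09]
10.85 [ 0.4577 -0.047   0.284 ] [-1.03  0.58 10.48]
10.9 [ 0.4577 -0.047   0.284 ] [-1.64  0.21 10.58]
```

Emit:
step_arm --pt "0 0 -0.02 0 0 0" --pt "0 0 -0.07 0 0 0" --pt "0 0 -0.15 0 0 0" --pt "-0.05 0 -0.23 0 0 0" --pt "-0.12 0 -0.27 0 0 0" --pt "-0.163 0 -0.27 0 0 0" --pt "-0.163 0 -0.27 0 0 0" --pt "-0.163 0 -0.27 0 0 0"

```text
t: 11.95
position: [0.5059, -0.0469, 0.3638]
tool_rot: [0.001, -3.14, -0.001]
wrist_force: [0.6, 1.2, -1.1]
opening: 0.0625
finger_force: 20.0
```

Run:
```python
from h import *
p=cam("wrist")
i=p["img"]; cv2.imwrite("pics/w3.png",cv2.resize(i[70:270,180:440],(780,600),interpolation=cv2.INTER_CUBIC))
P=p["P"];v,u=np.mgrid[:384,:512]
from scipy.optimize import least_squares
a=(np.hypot(u-256,v-235)<40)&(v<265);q=P[a];q=q[np.isfinite(q).all(1)&(q[:,2]>.15)]
r=least_squares(lambda c:np.linalg.norm((q-c)/[1,1,.94],axis=1)-.032,[.506,-.045,.195],loss="soft_l1",f_scale=.002);print("peach",r.x,abs(r.fun).mean())
m=(np.abs(u-40)<80)&(P[...,2]>.055)&(P[...,2]<.08)&(v<250)
np.savez("w3.npz",P=P,img=i);s=bot.observe();print(s["position"],s["wrist_force"])
d=np.load("top.npz");P=d["P"];z=P[...,2]
m=(z>.045)&(z<.075)&(P[...,1]<-.18)&(P[...,0]>.37)&(P[...,0]<.6)
print("crate",cv2.minAreaRect(P[m][:,:2].astype(np.float32)))
```

```text
peach [ 0.50563497 -0.04747032  0.1937559 ] 0.000488392793481897
[ 0.50589942 -0.04691029  0.36390143] [-0.70164305 -0.10579627 -2.30131543]
crate ((0.476550430059433, -0.2991490364074707), (0.15070989727973938, 0.19288073480129242), 8.091400146484375)
```

View pics/w3.png

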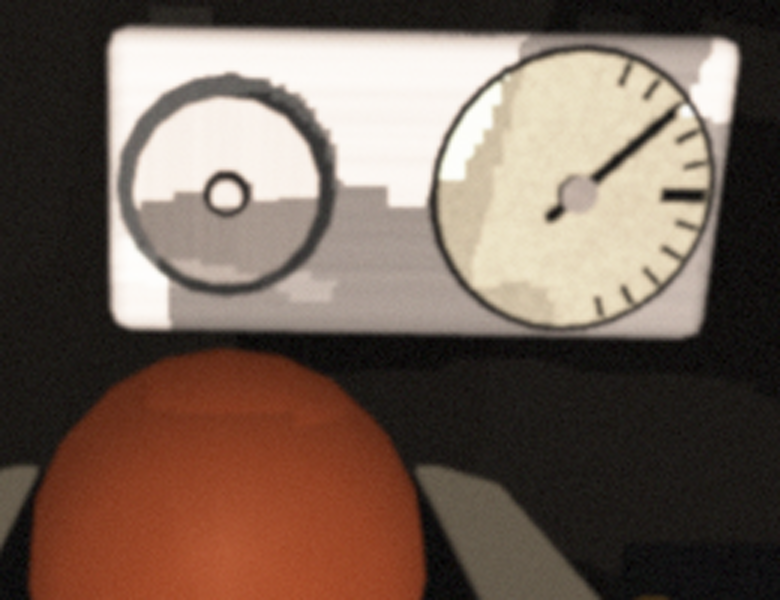

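The hand points at (678,108) from the dial centre (578,193), well short of the long mark at (685,195), so the peach is ripe and goes in the white bowl.

Emit:
step_arm --pt "-0.1 0.043 0 0 0 0" --pt "-0.22 0.095 0 0 0 0" --pt "-0.36 0.155 0 0 0 0" --pt "-0.48 0.208 0 0 0 0" --pt "-0.58 0.25 0.03 0 0 0" --pt "-0.617 0.267 0.1 0 0 0" --pt "-0.617 0.267 0.18 0 0 0" --pt "-0.617 0.267 0.2 0 0 0"

```text
t: 13.0
position: [0.6909, 0.0332, 0.3024]
tool_rot: [0.001, -3.138, -0.0]
wrist_force: [0.2, -0.6, -1.4]
opening: 0.0629
finger_force: 20.0
```

Emit:
step_arm --pt "0 0 0.05 0 0 0" --pt "0 0 0.12 0 0 0" --pt "0 0 0.19 0 0 0" --pt "0 0 0.25 0 0 0" --pt "0 0 0.27 0 0 0" --pt "0 0 0.28 0 0 0" --pt "0 0 0.28 0 0 0" --pt "0 0 0.28 0 0 0"

```text
t: 14.0
position: [0.6917, 0.0333, 0.2212]
tool_rot: [-0.001, 3.141, -0.0]
wrist_force: [-0.2, -0.1, -2.0]
opening: 0.0626
finger_force: 20.0
```

Run:
```python
from h import *
p=cam("scene");i=p["img"];cv2.imwrite("pics/s4.png",cv2.resize(i[130:280,180:380],(800,600),interpolation=cv2.INTER_CUBIC))
s=bot.observe();print(s["wrist_force"]);plan([.6906,.0326,.042],1.571)
```

```text
[-0.23232345  0.66957287 -1.84701494]
grasp now [0.6918 0.0333 0.0538] yaw 1.571 -> 1.571 j6 -1.59 t 14.05
row [ 0.0037 -0.0022  0.0393] [-0.      0.0006  0.0003]
```

View pics/s4.png

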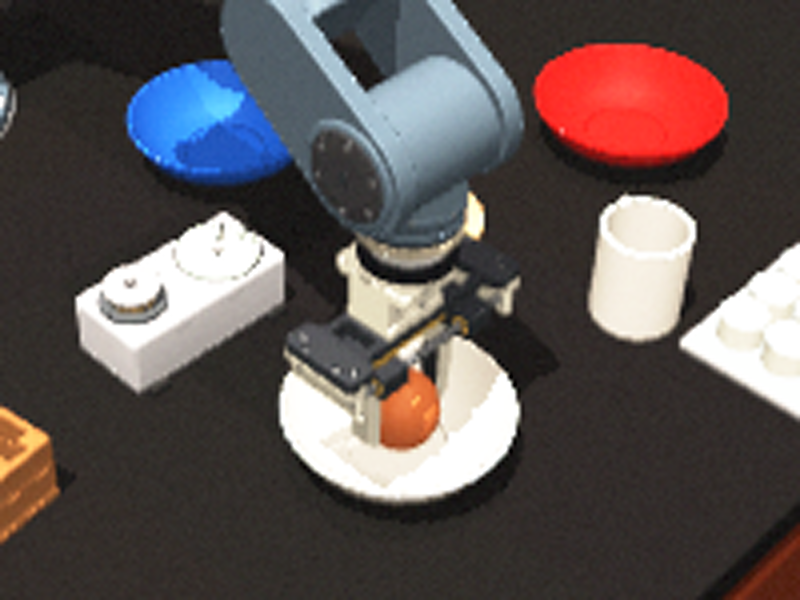

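The peach is hanging upright over the middle of the white bowl (peach at about 405,410 in the crop), and everything else is clear. I'll lower it until it touches.

Emit:
step_arm --pt "0.003 0 0.01 0 0 0" --pt "0.003 0 0.02 0 0 0" --pt "0.003 0 0.03 0 0 0" --pt "0.003 0 0.036 0 0 0" --pt "0.003 0 0.036 0 0 0" --pt "0.003 0 0.036 0 0 0"

```text
t: 14.8
position: [0.6907, 0.0332, 0.2098]
tool_rot: [-0.001, 3.141, -0.0]
wrist_force: [-0.2, -0.5, -1.4]
opening: 0.0631
finger_force: 20.0
```

Emit:
step_arm --pt "0 0 0.002 0 0 0" --pt "0 0 0.004 0 0 0" --pt "0 0 0.004 0 0 0"

```text
t: 15.18
position: [0.6907, 0.0332, 0.2087]
tool_rot: [-0.001, 3.141, -0.0]
wrist_force: [-0.4, -0.7, 0.5]
opening: 0.063
finger_force: 20.0
```

Emit:
step_arm --pt "0 0 0.002 0 0 0" --pt "0 0 0.002 0 0 0" --pt "0 0 0.002 0 0 0"

```text
t: 15.55
position: [0.6908, 0.0332, 0.2086]
tool_rot: [-0.001, 3.141, -0.0]
wrist_force: [-2.7, 0.1, 5.8]
opening: 0.063
finger_force: 20.0
```

The peach is resting on the bowl's floor. Next I'll open slightly, then rise.

Emit:
step_arm --pt "0 0 0 0 0 0" --pt "0 0 0 0 0 0" --pt "0 0 0 0 0 0" --pt "0 0 0 0 0 0" --pt "0 0 0 0 0 0" --fingers 0.79

```text
t: 16.18
position: [0.6907, 0.0333, 0.2079]
tool_rot: [0.001, -3.142, 0.0]
wrist_force: [-0.5, -0.3, 0.0]
opening: 0.0733
finger_force: 0.0
```

Emit:
step_arm --pt "0 0 -0.02 0 0 0" --pt "0 0 -0.06 0 0 0" --pt "0 0 -0.12 0 0 0" --pt "0 0 -0.22 0 0 0" --pt "0 0 -0.35 0 0 0" --pt "0 0 -0.5 0 0 0" --pt "0 0 -0.6 0 0 0" --pt "0 0 -0.6 0 0 0"

```text
t: 17.18
position: [0.6907, 0.0333, 0.3917]
tool_rot: [-0.001, 3.136, -0.0]
wrist_force: [-0.2, -0.4, -0.6]
opening: 0.073
finger_force: 0.0
```

Run:
```python
from h import *
p=cam("scene");i=p["img"];cv2.imwrite("pics/s5.png",cv2.resize(i[130:280,180:380],(800,600),interpolation=cv2.INTER_CUBIC))
s=bot.observe();print(s["wrist_force"],s["opening"],s["position"])
```

```text
[0.20766663 0.66518433 0.02680144] 0.07393602936474121 [0.69048118 0.03328003 0.38926052]
```

View pics/s5.png

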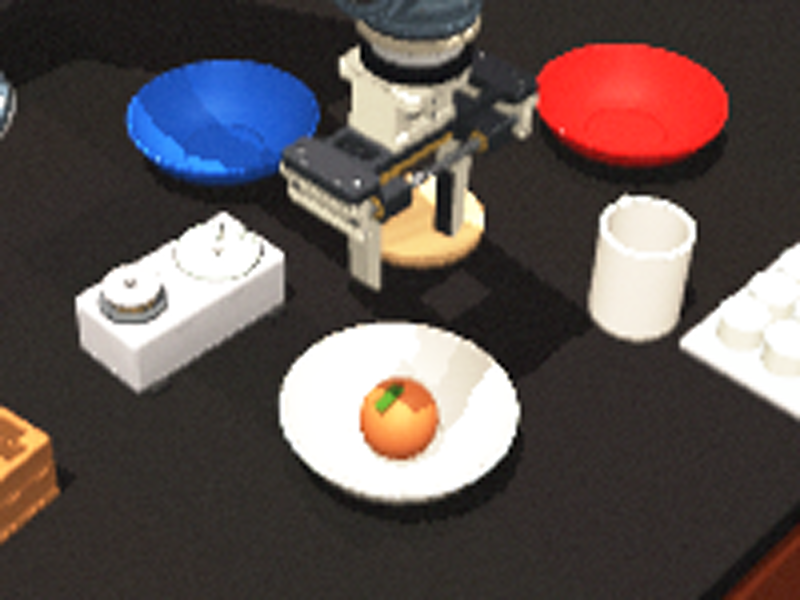

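The peach stands upright in the middle of the white bowl (400,418), and the gripper is clear of it.

```bash
python3 -c "
from cell import bot
print(bot.finish_job())"
```

```text
the job is handed in; nothing more can be done
None
```

The peach was pressed fully home on the tester at about 12 N for over a second, the hand stopped well short of the middle mark (ripe), and I set it upright in the white bowl and handed the job in at about 17 s.

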